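Issue one radio sign-out token

ROBOT

A 6-joint arm with a two-finger parallel gripper is mounted at the origin on the work surface. World frame = base frame: x ahead of the robot, y to its left, z up, the work surface at z = 0. Lengths are in mm, angles in rad, forces in N, time in s.
With the tool pointing down it reaches from about 350 to 975 mm from the base axis. Payload 7.1 kg.
Tool frame: the origin (TCP) lies at the centre of the arm's flange, where the gripper is bolted on; the fingertips stand 182 mm ahead of it and the grasp point (between the pads) lies 163 mm ahead of it; x points along the fingers, y is the direction in which the jaws open and shut, and the axes are right-handed (so a half turn about x gives the same grasp; the last joint's range is limited). The gripper opens to 88 mm and grips with 3 to 60 N. Pads are 20 mm wide; open, the fingers measure 115 mm over their backs; the gripper's body (75 mm by 178 mm) begins 61 mm behind the grasp point.
Start: joints at [1.105, 0.423, 1.63, -0, 1.089, -0.019], TCP at [270.019, 563.645, 404.675] pointing down, gripper open.
Joint ranges: [-3, 3], [-0.9, 2.11], [0.09, 2.58], [-1.31, 4.45], [0.11, 2.69], [-2.54, 2.54]. Speed limits (rad/s): [2.39, 2.39, 3.01, 3.14, 3.14, 3.14].

INTERFACE

Orientations are given as a rotation vector (axis times angle).
In Python, from workcell import readout, viewer, workorder, models gives the robot as it stands. The module is installed in compiled form; this text tells all that it offers.
- The arm moves only by the tool apply_moves, never from a script. Its argument "commands" is a list that holds one entry, the list of rows, each a list of 4 numbers: the shift along the world's x, y, z in m, then the turn about the world's z in rad. A call has 1 to 8 rows; each row is the pose to reach, as a shift and turn from the pose commanded when the call began; what a row does not reach only later rows make up. A row lasts 1/8 s, in which the tool goes at most 62.5 mm and 10.7 degrees, less where a joint would pass 70% of its speed; a pose out of reach is approached as far as the arm can. A call with a gripper value outside its range is refused whole. "gripper" is the finger opening in m, from 0 to 0.0878, set as the call begins (left out, the last holds). The fingers move at their own pace and stop on an object; the grip force is fixed at half the most. Time passes only in rows, so rows that repeat a pose let the fingers close. It gives the time, the measured TCP pose, the force and the opening at its end, in the units of the state.
- readout.get_obs(): the state, without advancing time (a new reading comes with each control period).
- viewer.get_image(name): name is "scene" or "top"; returns a dict with "color" (400x640x3 uint8, red, green, blue), "vertical_fov" (degrees; the focal length in pixels is half the picture's height over the tangent of half this angle, whatever the lens; pixels are square), "cx", "cy" (the principal point, pixels), "rvec" (rotation vector, rad) and "tvec" (3), from world to camera coordinates, as OpenCV has them. Camera axes: x right, y down, z forward; pixel columns grow to the right and rows downward; lengths in mm; the calibration is good to about 2 mm. A picture is of the moment at which its call begins. There is no depth.
- workorder.close_job(): hands the job in, once; it reports no verdict.
Trained networks look in the newest picture that a camera, given by its name, has taken for a name from the list of things; names that differ only in an ending like _2 or _b are one class to them, and where a whole thing is asked for, a point or a joint stands for the part that bears it (a point fixed in the world has none). Each returns a list of dicts, best first, with "conf" (0 to 1); they miss things now and then, are a little off and sometimes report something else, mostly with a low value. They report only what shows in the picture. A call takes as long as a camera call. They do not tell look-alikes from the thing itself.
- models.search_frame(camera, label): "position" ([x, y, z] in mm, in world coordinates, good to about 4 mm: the middle of the surface that is visible of it).
- models.place_of(camera, label): "position" ([x, y, z] in mm, in world coordinates, good to about 4 mm: a listed point, or the origin of a listed thing).
The state is a dict: "t": time; "qpos": joint angles; "qvel": joint speeds; "joint_torque": joint torques, N m; "ee_pos": TCP position; "orientation": TCP orientation; "ft_force": force on the tool from outside, world axes, zero at the start; "moment": the same for the moment, N m; "width": finger opening in mm.
Only numpy, scipy, OpenCV 4.12 (cv2) and the standard library are available. Lean on these libraries where they do the work, as an engineer would, in place of code of your own. Each camera call takes 0.05 s, during which the arm holds its last target.

TASK

Press the red plunger of the token dispenser all the way down once and let it come back up, so that a single orange token slides out of the mouth. Then, with your fingertips, slide that token flat along the desk onto the green square until it lies wholly inside it, and take your hand away. Do not pick the token up, let no second token out, and leave the handheld radio, mug, highlighter and power bank where they are.

Things in the scene. Friction and masses are not known exactly. Their poses are not given: they have to be found in the camera images.
- dispenser: Fixed token dispenser, 128 mm long (its x, -24 to +104 mm), 47 mm wide (y), 50 mm high without the plunger; clear magazine in front, grey housing behind. Origin on the desk below the axis of the token stack; its -x axis points out of the mouth, z up. A full press slides the bottom token out flat along the desk and the next one drops into its place; another full press would eject that too.
- mouth (a point): Centre of the mouth at desk level: a slot under the dispenser's front wall, 11.5 mm high, one token wide, facing the dispenser's -x. A steel pusher (30 mm wide, 7 mm high) shoves the token out through it until its centre lies 40 to 56 mm (full press) in front of this point, and draws back in when the plunger is let go. Axes as the dispenser's.
- plunger (a joint): Travel of the plunger in m: 0 up, 0.024 fully down. It springs back by itself; takes about 2 N to start and 5 to 7 N to bring down to its stop. The pusher moves three times as far, so press steadily (about 0.03 m/s): a stab may throw the token.
- plunger_top (a point): Centre of the top of the red round plunger cap (32 mm diameter, pressed straight down); 90 mm above the desk when up, 55 mm behind the dispenser's origin (x = +0.055). The point moves with the plunger.
- token0: The token to issue: orange plastic disc with a white centre, 36 mm diameter, 8 mm thick, 10 to 21 g, bottom of the stack of four inside the dispenser at the start, lying on the desk. Origin at the centre of its underside, z along its axis.
- token1: an identical orange token, second from the bottom in the stack at the start; must stay in the dispenser. Origin at the centre of its underside, z along its axis.
- token2: an identical orange token, third from the bottom in the stack at the start; must stay in the dispenser. Origin at the centre of its underside, z along its axis.
- token3: an identical orange token, top one in the stack at the start; must stay in the dispenser. Origin at the centre of its underside, z along its axis.
- green_square: The goal: green square, 84 mm side, printed flat on the desk (under 1 mm, not felt), green with a thin white line in it; 120 to 160 mm to one side of the dispenser's axis (left or right) and a little in front. Origin at its centre, x and y along its sides.
- blue_square: Same marking in blue on the other side of the dispenser; not the goal. Origin at its centre.
- handheld: Bystander: black handheld radio standing loose, 36 x 58 x 125 mm plus a stub aerial to 190 mm. Origin at the centre of its underside.
- mug: Bystander: blue mug, 78 mm diameter, 92 mm high. Origin at the centre of its underside.
- highlighter: Bystander: yellow highlighter with black cap lying loose across the front of the mouth, about 158 mm in front of the dispenser's origin; 110 mm long (its y), 15 mm wide, 14 mm high. Origin at the centre of its underside.
- power_bank: Bystander: white power bank lying flat to the right of the work as the robot sees it, 60 x 98 x 22 mm. Origin at the centre of its underside.
There are look-alikes about, which are no part of the job. Of the things that look like the dispenser, take the one that is nearest to the robot's base at the start.

How it is judged:
By the outcome, as a careful person would: the job done as asked, in the order asked, and still so for the second after the job is handed in, with the robot touching nothing.
It also fails if it takes over 48 s, if anything falls off the work surface, if the arm or the gripper's body presses on something with over 40 N, if the wrist force passes 120 N, or if a joint passes its speed limit or range.

## Working session

There is one attempt and no reset: what is moved stays moved. The work goes in short steps, Python scripts to look and compute and a tool call to move; the robot and the scene stay as the last step left them, time stands still between calls to the robot, and variables do not carry over. Pictures are saved under pics/ and viewed, and the job is handed in when it is done.

Besides the shell and the picture viewer there is one more tool, called after ">>>" as name(argument=value, ...), one argument or row to a line, values as JSON. apply_moves: Moves the arm, as the interface text tells. Its arguments: {"type":"object","properties":{"commands":{"type":"array","items":{"type":"array","items":{"type":"array","items":{"type":"number"}}}},"gripper":{"type":"number"}},"required":["commands"]}

```bash
mkdir -p pics; cat > h.py <<'E'
import numpy as np, cv2
from workcell import readout, viewer, workorder, models
def shot(cam,name):
    im=viewer.get_image(cam); cv2.imwrite(f'pics/{name}.png',im['color'][:,:,::-1]); return im
def K(im):
    h=im['color'].shape[0]; f=h/2/np.tan(np.radians(im['vertical_fov'])/2)
    return np.array([[f,0,im['cx']],[0,f,im['cy']],[0,0,1.]])
def ray(im,u,v,z=0.):
    R=cv2.Rodrigues(np.array(im['rvec'],float))[0]; t=np.array(im['tvec'],float)
    c=-R.T@t; d=R.T@np.linalg.inv(K(im))@np.array([u,v,1.]); return c+d*(z-c[2])/d[2]
def proj(im,p):
    return cv2.projectPoints(np.array([p],float),np.array(im['rvec'],float),np.array(im['tvec'],float),K(im),None)[0].ravel()
E
python3 - <<'E'
from h import *
o=readout.get_obs(); print(o['t'],o['ee_pos'],o['orientation'],o['width'])
for c in ['top','scene']:
    im=shot(c,c+'0')
    for l in ['dispenser','plunger_top','mouth','green_square','blue_square','highlighter','power_bank','mug','handheld','token0']:
        for d in models.place_of(c,l)[:3]: print(c,l,np.round(d['position']),round(d['conf'],2),np.round(proj(im,d['position'])))
print(readout.get_obs()['t'])
E
```

```text
0.0 [269.89408214 563.41494136 403.90990121] [ 0.34922216  1.54260224 -0.3515609 ] 87.8591208264957
top dispenser [ 699. -446.    2.] 0.83 [442. 176.]
top dispenser [617.  20.   0.] 0.75 [291. 198.]
top dispenser [789. 160.   3.] 0.75 [247. 141.]
top plunger_top [ 549. -157.    1.] 0.73 [348. 222.]
top plunger_top [ 752. -425.   88.] 0.68 [444. 153.]
top plunger_top [670.  32.  88.] 0.6 [285. 177.]
top mouth [767. 152.  -0.] 0.94 [250. 149.]
top mouth [ 678. -449.    2.] 0.81 [443. 183.]
top mouth [758. -53.  -4.] 0.79 [316. 154.]
top green_square [482. 136.   3.] 0.77 [250. 241.]
top blue_square [ 547. -160.    4.] 0.75 [349. 223.]
top highlighter [454. -15.  -2.] 0.54 [300. 252.]
top power_bank [ 538. -364.    3.] 0.82 [415. 228.]
top power_bank [667.  29.  91.] 0.55 [286. 177.]
top power_bank [456. -12.  -4.] 0.19 [299. 251.]
top mug [692. 321.   1.] 0.6 [193. 171.]
top mug [455. -16.  -1.] 0.45 [301. 252.]
top handheld [ 726. -304.   -0.] 0.78 [396. 166.]
scene dispenser [786. 162.   2.] 0.88 [368. 337.]
scene dispenser [611.  19.   0.] 0.66 [363. 247.]
scene dispenser [776. -59.   4.] 0.58 [293. 274.]
scene plunger_top [836. -53.  86.] 0.75 [271. 275.]
scene plunger_top [837. 187.  92.] 0.74 [364. 347.]
scene plunger_top [ 757. -429.   92.] 0.64 [189. 171.]
scene mouth [ 676. -448.    2.] 0.78 [217. 174.]
scene mouth [590.  15.  -1.] 0.72 [367. 241.]
scene mouth [753. -51.  -0.] 0.6 [302. 270.]
scene green_square [477. 138.   2.] 0.55 [435. 237.]
scene blue_square [ 537. -157.    0.] 0.73 [328. 195.]
scene blue_square [454. -16.  -0.] 0.54 [389. 202.]
scene highlighter [454. -13.  -1.] 0.59 [389. 203.]
scene power_bank [ 540. -368.    5.] 0.74 [271. 160.]
scene mug [698. 319.   0.] 0.85 [457. 353.]
scene handheld [ 726. -305.    1.] 0.91 [238. 210.]
1.1
```

```bash
sleep 1
```

```text
(no output)
```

View pics/top0.png

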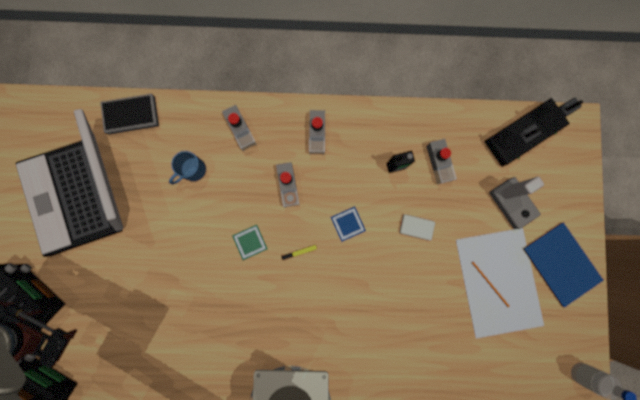

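View pics/scene0.png

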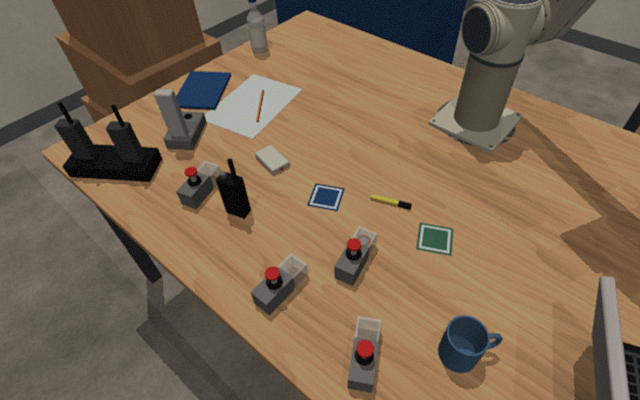

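```bash
python3 - <<'E'
from h import *
o=readout.get_obs(); print(cv2.Rodrigues(o['orientation'])[0].round(3), o['qpos'].round(3))
uv={}
for c in ['top','scene']:
    im=viewer.get_image(c); I=im['color'].astype(int)
    hsv=cv2.cvtColor(im['color'],cv2.COLOR_RGB2HSV)
    red=((hsv[...,0]<6)|(hsv[...,0]>174))&(hsv[...,1]>170)&(hsv[...,2]>80)
    n,l,s,ce=cv2.connectedComponentsWithStats(red.astype(np.uint8))
    pp=proj(im,[668,31,88])
    for i in range(1,n):
        if s[i,4]>15: print(c,ce[i].round(1),s[i])
    k=1+np.argmin(np.linalg.norm(ce[1:]-pp,axis=1)+1000*(s[1:,4]<15)); print('cap',ray(im,*ce[k],86).round(1),pp)
    for nm,lo,hi in [('green',60,90),('blue',104,120)]:
        p=proj(im,[480,137,0] if nm=='green' else [540,-158,0])
        m=((hsv[...,0]>lo)&(hsv[...,0]<hi)&(hsv[...,1]>100)).astype(np.uint8)
        w=np.zeros_like(m); x,y=p.astype(int); w[y-28:y+28,x-28:x+28]=1; m*=w
        cs,_=cv2.findContours(m,cv2.RETR_EXTERNAL,cv2.CHAIN_APPROX_NONE); cc=max(cs,key=cv2.contourArea)
        q=np.array([ray(im,*a[0],0)[:2] for a in cc],np.float32)
        print(c,nm,cv2.minAreaRect(q))
    cr=cv2.resize(im['color'][140:270,220:380] if c=='top' else im['color'][180:290,310:470],None,fx=5,fy=5,interpolation=cv2.INTER_CUBIC)
    cv2.imwrite(f'pics/{c}z.png',cr[:600,:800,::-1])
E
```

```text
[[ 0.     0.432  0.902]
 [ 0.     0.902 -0.432]
 [-1.     0.     0.   ]] [ 1.105  0.423  1.63  -0.     1.089 -0.019]
top [233.5 118.5] [229 114  11  10  83]
top [316.8 122.6] [312 118  10  10  83]
top [444.8 153. ] [440 149  11  10  82]
top [285.4 177.6] [281 173  10  10  84]
cap [666.8  31.4  86. ] [285.53184975 177.08633069]
top green ((479.34722900390625, 139.7155303955078), (47.036407470703125, 48.35921859741211), 26.54029083251953)
top blue ((544.0064086914062, -157.24325561523438), (53.130306243896484, 53.21009826660156), 25.95231056213379)
scene [190.4 171.2] [185 167  12  10  89]
scene [353.5 244.4] [347 239  14  12 136]
scene [271.8 273.1] [265 267  15  13 155]
scene [364.6 348.3] [357 340  16  17 227]
cap [668.6  31.6  86. ] [353.44744324 243.4795906 ]
scene green ((479.3875427246094, 138.78228759765625), (53.0967903137207, 54.31221008300781), 26.721620559692383)
scene blue ((543.2440795898438, -157.55372619628906), (55.386375427246094, 55.960941314697266), 25.498523712158203)
```

View pics/topz.png

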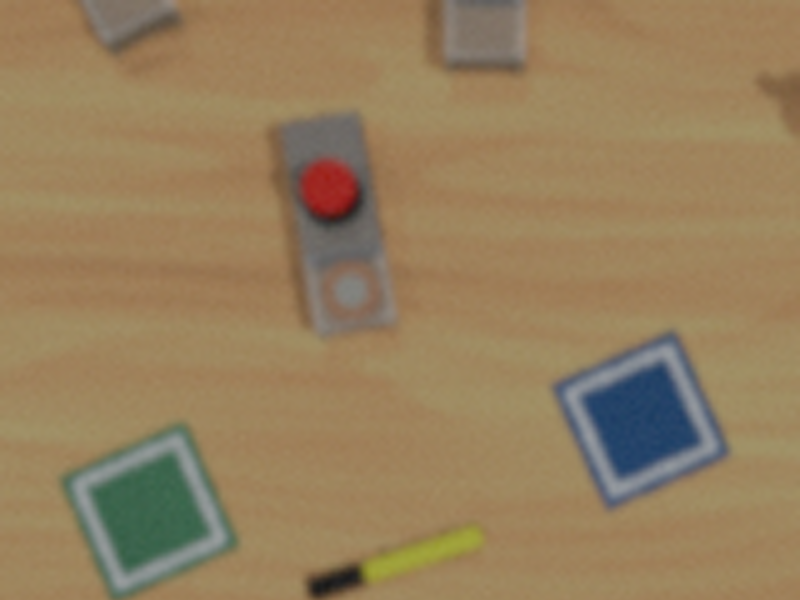

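View pics/scenez.png

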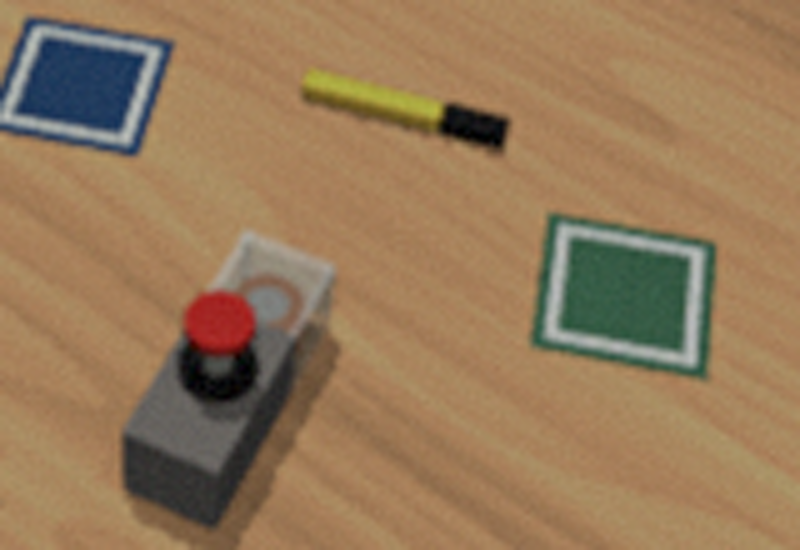

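>>> apply_moves(
  commands=[
    [[0.02,-0.028,0,0.05],[0.05,-0.067,0,0.11],[0.09,-0.12,0,0.2],[0.13,-0.175,0,0.3],[0.17,-0.23,0,0.4],[0.21,-0.285,0,0.5],[0.25,-0.34,0,0.6],[0.29,-0.395,0,0.7]],
  ],
  gripper=0,
)

```text
t: 2.2
ee_pos: [542.5, 192.3, 405.0]
orientation: [-0.201, 1.561, 0.201]
ft_force: [1.8, 1.3, 0.9]
width: 11.2
```

>>> apply_moves(
  commands=[
    [[0.04,-0.05,-0.02,0.1],[0.08,-0.1,-0.06,0.19],[0.1,-0.13,-0.1,0.19],[0.1075,-0.137,-0.117,0.19],[0.1075,-0.137,-0.117,0.19],[0.1075,-0.137,-0.117,0.19]],
  ],
)

```text
t: 2.95
ee_pos: [649.0, 57.7, 288.6]
orientation: [-0.348, 1.542, 0.348]
ft_force: [0.3, -0.5, 0.3]
width: 0.5
```

```bash
python3 - <<'E'
from h import *
o=readout.get_obs(); print(o['t'],o['ee_pos'],o['ft_force'],o['width'],o['qpos'].round(2)); print(cv2.Rodrigues(o['orientation'])[0].round(3))
im=shot('scene','s1'); cv2.imwrite('pics/s1z.png',cv2.resize(im['color'][170:290,290:450,::-1],None,fx=5,fy=5))
E
```

```text
2.95 [648.99547527  57.67043529 288.55308537] [ 0.34895754 -0.46495275  0.31069685] 0.5394473187673653 [ 0.07  0.6   1.64  0.    0.9  -1.94]
[[ 0.001 -0.429  0.903]
 [ 0.     0.903  0.429]
 [-1.    -0.     0.001]]
```

>>> apply_moves(
  commands=[
    [[0.009,-0.013,0,0],[0.0185,-0.026,0,0],[0.0185,-0.026,0,0]],
  ],
)

```text
t: 3.38
ee_pos: [668.4, 29.9, 288.3]
orientation: [-0.347, 1.541, 0.346]
ft_force: [-0.6, 0.1, -0.3]
width: 0.1
```

```bash
python3 - <<'E'
from h import *
o=readout.get_obs(); print(o['t'],o['ee_pos'],o['ft_force'],o['width'])
im=shot('scene','s2'); cv2.imwrite('pics/s2z.png',cv2.resize(im['color'][170:290,290:450,::-1],None,fx=5,fy=5))
E
```

```text
3.375 [668.43295374  29.87935012 288.25781955] [-0.5943199   0.107084   -0.32740968] 0.0590789110645889
```

View pics/s2z.png

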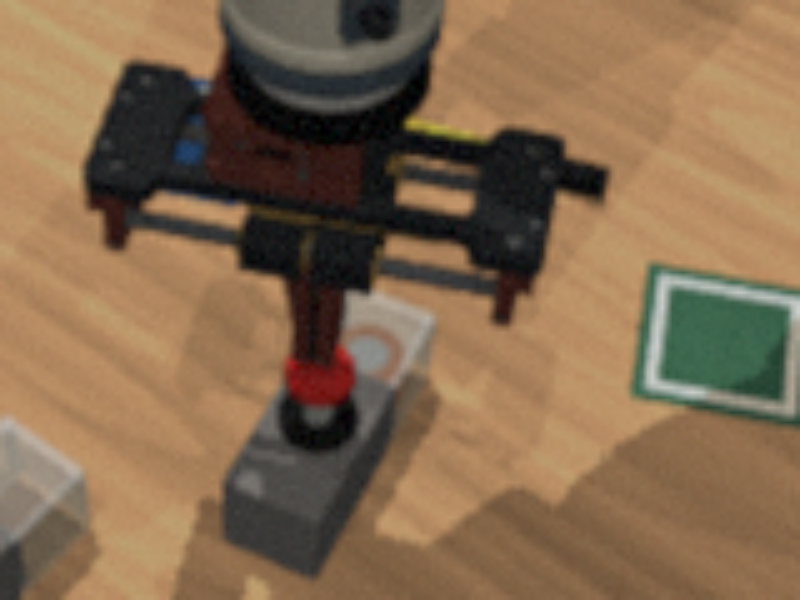

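>>> apply_moves(
  commands=[
    [[0,0,-0.006,0],[0,0,-0.0105,0],[0,0,-0.014,0],[0,0,-0.0175,0],[0,0,-0.021,0],[0,0,-0.0245,0],[0,0,-0.028,0],[0,0,-0.0315,0]],
  ],
)

```text
t: 4.42
ee_pos: [667.4, 31.2, 256.5]
orientation: [-0.347, 1.543, 0.348]
ft_force: [-3.0, -0.2, 5.4]
width: 0.5
```

>>> apply_moves(
  commands=[
    [[0,0,-0.0035,0],[0,0,-0.007,0],[0,0,-0.0095,0],[0,0,-0.0105,0]],
  ],
)

```text
t: 4.92
ee_pos: [667.6, 31.2, 248.1]
orientation: [-0.347, 1.543, 0.348]
ft_force: [-10.0, 0.6, 26.3]
width: 0.4
```

>>> apply_moves(
  commands=[
    [[0,0,0.004,0],[0,0,0.009,0],[0,0,0.014,0],[0,0,0.02,0],[0,0,0.026,0],[0,0,0.035,0],[0,0,0.06,0],[0,0,0.1,0]],
  ],
)

```text
t: 5.92
ee_pos: [667.1, 31.0, 345.5]
orientation: [-0.347, 1.545, 0.348]
ft_force: [1.1, -0.4, -0.3]
width: 0.7
```

```bash
python3 - <<'E'
from h import *
o=readout.get_obs(); print(o['t'],o['ee_pos'],o['ft_force'],o['width'])
for c in ['top','scene']:
    im=shot(c,c+'3')
    for l in ['token0','plunger_top']:
        for d in models.place_of(c,l)[:4]: print(c,l,np.round(d['position']),round(d['conf'],2),np.round(proj(im,d['position'])))
    a=im['color'][140:270,220:380] if c=='top' else im['color'][170:290,290:450]
    cv2.imwrite(f'pics/{c}3z.png',cv2.resize(a,None,fx=4,fy=4)[:,:,::-1])
E
```

```text
5.925 [667.06611124  31.0237909  345.53508466] [ 1.13306482 -0.42661271 -0.33023588] 0.6828751519295456
top plunger_top [835. 191.  91.] 0.66 [232. 118.]
top plunger_top [832. -54.  89.] 0.6 [317. 122.]
top plunger_top [669.  29.  92.] 0.59 [286. 177.]
top plunger_top [ 750. -429.   89.] 0.48 [445. 154.]
scene token0 [546.   4.  -0.] 0.58 [374. 227.]
scene plunger_top [670.  30.  90.] 0.74 [353. 243.]
scene plunger_top [831. -53.  89.] 0.71 [273. 272.]
scene plunger_top [ 757. -430.   89.] 0.62 [189. 171.]
scene plunger_top [837. 192.  90.] 0.54 [366. 349.]
```

View pics/top3z.png

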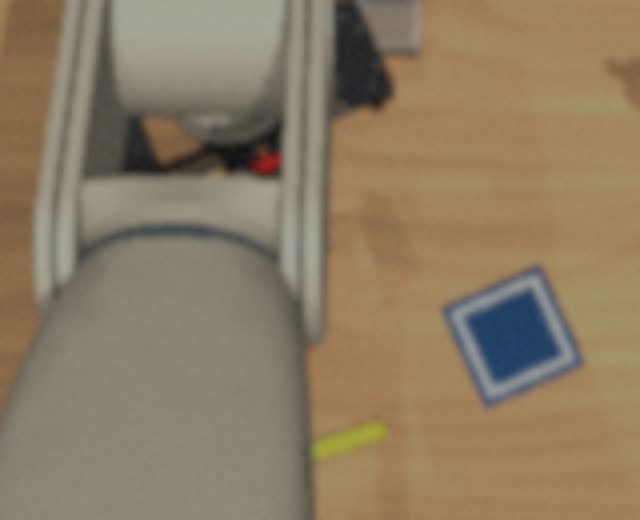

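View pics/scene3z.png

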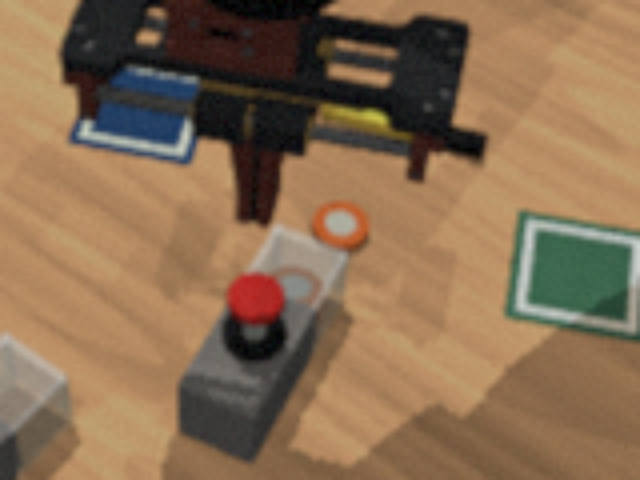

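```bash
cat >> h.py <<'E'
def token(im,near):
    hsv=cv2.cvtColor(im['color'],cv2.COLOR_RGB2HSV)
    m=((hsv[...,0]>=5)&(hsv[...,0]<14)&(hsv[...,1]>185)&(hsv[...,2]>110)).astype(np.uint8)
    p=proj(im,near).astype(int); w=np.zeros_like(m); w[p[1]-22:p[1]+22,p[0]-22:p[0]+22]=1; m*=w
    ys,xs=np.nonzero(m); 
    if len(xs)<5: return None
    h=cv2.convexHull(np.c_[xs,ys].astype(np.int32)); k=np.zeros_like(m); cv2.fillConvexPoly(k,h,1); ys,xs=np.nonzero(k)
    return len(xs),(xs.mean(),ys.mean()),ray(im,xs.mean(),ys.mean(),5).round(1),(xs.min(),xs.max(),ys.min(),ys.max())
E
python3 - <<'E'
from h import *
im=viewer.get_image('scene'); print(token(im,[546,4,0])); print(ray(im,375.2,225.8,8))
E
```

```text
(117, (np.float64(375.13675213675214), np.float64(225.83760683760684)), array([543.8,   5.6,   5. ]), (np.int64(369), np.int64(381), np.int64(221), np.int64(231)))
[545.64376862   6.81567357   8.        ]
```

>>> apply_moves(
  commands=[
    [[-0.04,-0.008,0,0.01],[-0.08,-0.016,0,0.01],[-0.11,-0.022,-0.03,0.01],[-0.1225,-0.025,-0.07,0.01],[-0.1225,-0.025,-0.11,0.01],[-0.1225,-0.025,-0.12,0.01],[-0.1225,-0.025,-0.12,0.01]],
  ],
  gripper=0.06,
)

```text
t: 7.15
ee_pos: [545.0, 6.1, 225.1]
orientation: [-0.355, 1.543, 0.356]
ft_force: [0.0, 0.8, -0.6]
width: 60.1
```

```bash
python3 - <<'E'
from h import *
im=shot('scene','s4'); o=readout.get_obs(); print(o['t'],o['ee_pos'],o['ft_force'],o['width']); print(token(im,[545,6,4]))
cv2.imwrite('pics/s4z.png',cv2.resize(im['color'][150:270,310:470,::-1],None,fx=5,fy=5))
E
```

```text
7.2 [545.48695852   6.11707454 226.02881824] [ 0.2440531   0.0948169  -0.87484345] 59.76955923680978
(117, (np.float64(375.13675213675214), np.float64(225.83760683760684)), array([543.8,   5.6,   5. ]), (np.int64(369), np.int64(381), np.int64(221), np.int64(231)))
```

View pics/s4z.png

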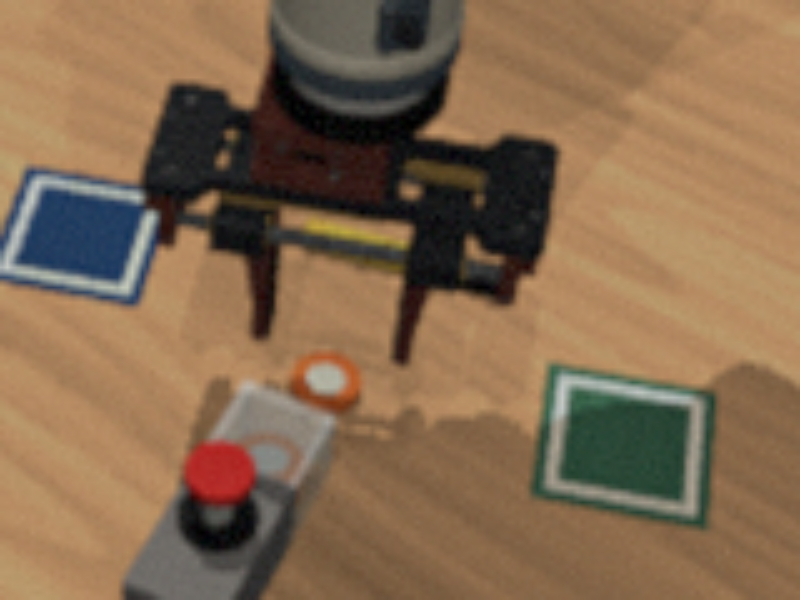

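>>> apply_moves(
  commands=[
    [[0,0,-0.012,0],[0,0,-0.026,0],[0,0,-0.036,0],[0,0,-0.041,0],[0,0,-0.041,0]],
  ],
)

```text
t: 7.82
ee_pos: [544.9, 6.1, 184.2]
orientation: [-0.355, 1.542, 0.356]
ft_force: [0.1, 0.2, 0.1]
width: 59.8
```

```bash
python3 - <<'E'
from h import *
im=shot('scene','s5'); o=readout.get_obs(); print(o['t'],o['ee_pos'],o['ft_force'],o['width']); print(token(im,[545,6,4]))
cv2.imwrite('pics/s5z.png',cv2.resize(im['color'][150:270,310:470,::-1],None,fx=5,fy=5))
E
```

```text
7.875 [545.0404635    6.06340351 184.53199712] [-1.0731923   0.01982241  0.74704069] 60.19777066914006
(113, (np.float64(374.98230088495575), np.float64(225.76991150442478)), array([543.9,   5.1,   5. ]), (np.int64(369), np.int64(381), np.int64(221), np.int64(231)))
```

View pics/s5z.png

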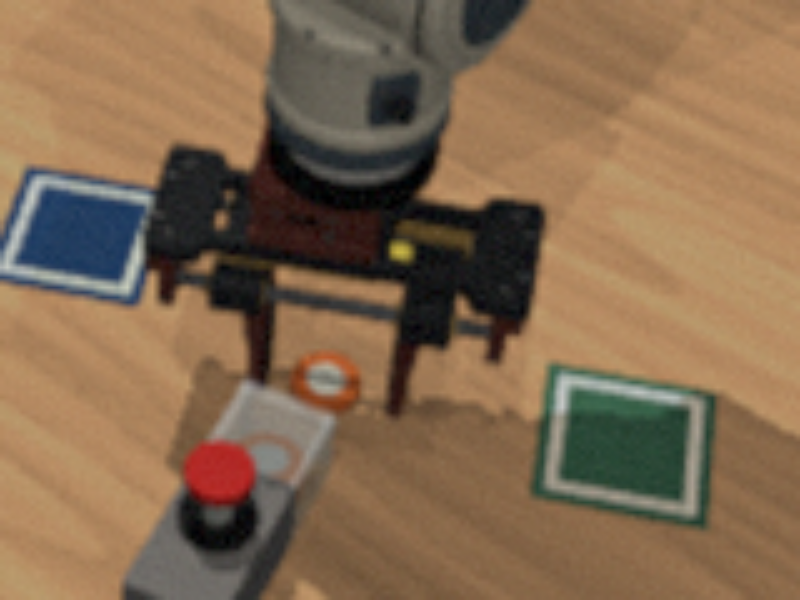

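>>> apply_moves(
  commands=[
    [[0,0,0,0],[0,0,0,0],[0,0,0,0],[-0.002,0.004,0,0],[-0.005,0.01,0,0],[-0.009,0.018,0,0],[-0.013,0.0265,0,0],[-0.017,0.035,0,0]],
  ],
  gripper=0.042,
)

```text
t: 8.88
ee_pos: [527.7, 41.8, 184.7]
orientation: [-0.356, 1.541, 0.356]
ft_force: [0.2, 0.1, 0.2]
width: 42.0
```

```bash
python3 - <<'E'
from h import *
im=shot('scene','s6'); o=readout.get_obs(); print(o['t'],o['ee_pos'],o['ft_force'],o['width']); print(token(im,[528,40,4]))
cv2.imwrite('pics/s6z.png',cv2.resize(im['color'][150:270,310:470,::-1],None,fx=5,fy=5))
E
```

```text
8.925 [527.15809171  42.4642191  184.58764152] [-0.10545756  0.7700608   0.44711352] 41.58715045563713
(122, (np.float64(389.87704918032784), np.float64(228.9016393442623)), array([528.5,  39.6,   5. ]), (np.int64(384), np.int64(396), np.int64(224), np.int64(234)))
```

View pics/s6z.png

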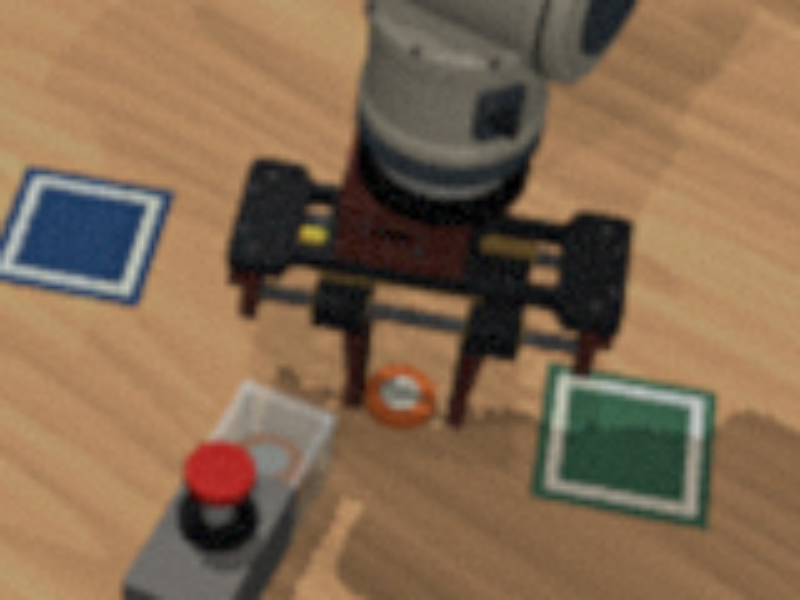

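>>> apply_moves(
  commands=[
    [[-0.003,0.006,0,0],[-0.007,0.014,0,0],[-0.012,0.024,0,0],[-0.017,0.034,0,0],[-0.022,0.044,0,0],[-0.0265,0.0535,0,0],[-0.03,0.061,0,0],[-0.0315,0.064,0,0]],
  ],
)

```text
t: 9.93
ee_pos: [496.3, 105.6, 184.7]
orientation: [-0.356, 1.541, 0.356]
ft_force: [-0.3, 1.0, -0.1]
width: 42.4
```

```bash
python3 - <<'E'
from h import *
im=shot('scene','s7'); o=readout.get_obs(); print(o['t'],o['ee_pos'],o['ft_force'],o['width']); print(token(im,[496,104,4]))
cv2.imwrite('pics/s7z.png',cv2.resize(im['color'][150:270,330:490,::-1],None,fx=5,fy=5))
E
```

```text
9.975 [496.24669501 105.62777237 184.67229676] [ 0.24905775  1.03118942 -0.8915842 ] 42.29279896053709
(123, (np.float64(418.6991869918699), np.float64(234.0569105691057)), array([496.8, 103.4,   5. ]), (np.int64(412), np.int64(425), np.int64(229), np.int64(240)))
```

View pics/s7z.png

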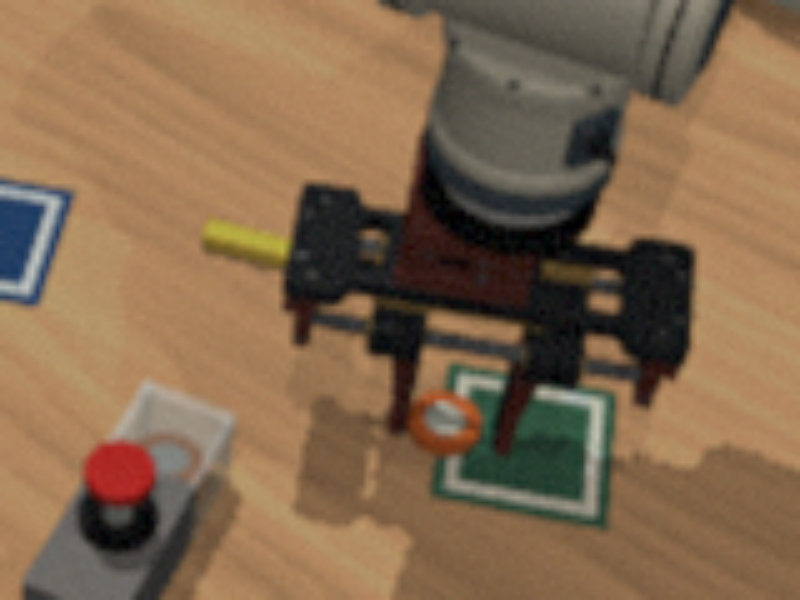

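>>> apply_moves(
  commands=[
    [[-0.003,0.006,0,0],[-0.007,0.014,0,0],[-0.011,0.022,0,0],[-0.0145,0.029,0,0],[-0.0165,0.034,0,0],[-0.0175,0.036,0,0],[-0.0175,0.036,0,0]],
  ],
)

```text
t: 10.85
ee_pos: [479.0, 141.2, 184.7]
orientation: [-0.356, 1.541, 0.356]
ft_force: [0.2, 0.4, -0.5]
width: 41.9
```

```bash
python3 - <<'E'
from h import *
im=shot('scene','s8'); o=readout.get_obs(); print(o['t'],o['ee_pos'],o['ft_force'],o['width']); print(token(im,[480,138,4]))
cv2.imwrite('pics/s8z.png',cv2.resize(im['color'][150:270,330:490,::-1],None,fx=5,fy=5))
E
```

```text
10.9 [479.07129908 141.03788132 184.67293129] [-0.28796869 -0.16437301  0.27392477] 41.83326639491539
(129, (np.float64(435.015503875969), np.float64(237.1860465116279)), array([479.8, 139.2,   5. ]), (np.int64(429), np.int64(441), np.int64(232), np.int64(243)))
```

View pics/s8z.png

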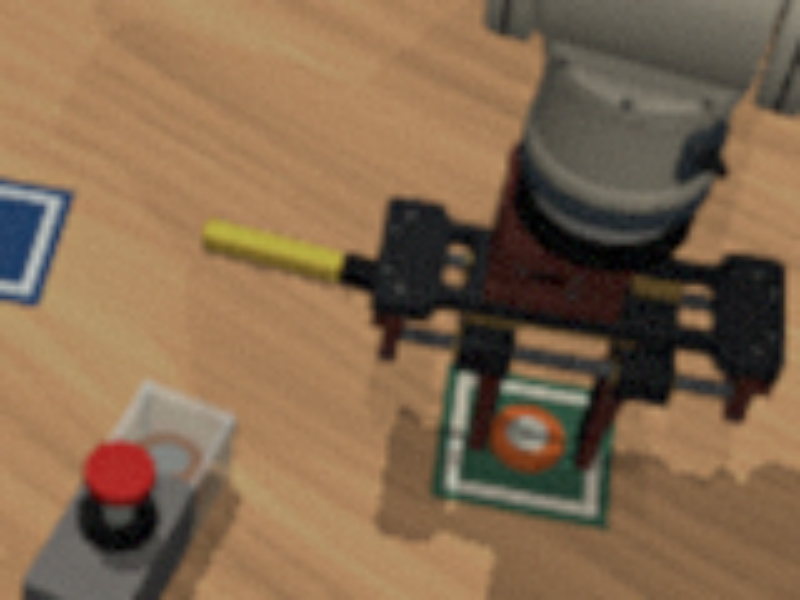

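Token is centred on the green. Open, lift straight up, and move aside to see.

>>> apply_moves(
  commands=[
    [[0,0,0,0],[0,0,0,0],[0,0,0.005,0],[0,0,0.02,0],[0,0,0.05,0],[0,0,0.1,0],[0,0,0.15,0],[0,0,0.2,0]],
  ],
  gripper=0.065,
)

```text
t: 11.9
ee_pos: [478.5, 140.9, 387.4]
orientation: [-0.355, 1.54, 0.355]
ft_force: [0.8, 0.0, -0.3]
width: 64.7
```

>>> apply_moves(
  commands=[
    [[-0.01,0.03,0,0],[-0.03,0.08,0,0],[-0.05,0.13,0,0],[-0.07,0.18,0,0],[-0.09,0.23,0,0],[-0.11,0.27,0,0],[-0.12,0.29,0,0],[-0.12,0.29,0,0]],
  ],
)

```text
t: 12.9
ee_pos: [358.5, 431.6, 385.1]
orientation: [-0.357, 1.541, 0.357]
ft_force: [-0.1, -0.3, 0.4]
width: 64.7
```

```bash
python3 - <<'E'
from h import *
o=readout.get_obs(); print(o['t'],o['ee_pos'],o['ft_force'])
for c in ['top','scene']:
    im=shot(c,c+'9'); print(token(im,[480,139,4]))
    for l in ['highlighter','power_bank','mug','handheld','token0']:
        for d in models.place_of(c,l)[:2]: print(c,l,np.round(d['position']),round(d['conf'],2))
    a=im['color'][140:270,220:380] if c=='top' else im['color'][170:290,310:470]
    cv2.imwrite(f'pics/{c}9z.png',cv2.resize(a,None,fx=4,fy=4)[:,:,::-1])
E
```

```text
12.9 [358.4808374  431.56474995 385.13780892] [-0.14666868 -0.2712855   0.39496979]
None
top highlighter [454. -16.  -3.] 0.57
top power_bank [ 539. -361.    4.] 0.97
top mug [696. 323.   1.] 0.76
top handheld [ 728. -303.    2.] 0.93
top token0 [ 728. -302.   -1.] 0.45
top token0 [476. 135.   2.] 0.4
(132, (np.float64(434.81060606060606), np.float64(237.12121212121212)), array([479.9, 138.7,   5. ]), (np.int64(428), np.int64(441), np.int64(232), np.int64(243)))
scene highlighter [453. -12.  -2.] 0.68
scene power_bank [ 542. -367.    0.] 0.76
scene mug [699. 317.  -1.] 0.67
scene handheld [ 727. -303.    2.] 0.86
scene handheld [ 537. -154.   -0.] 0.51
scene token0 [ 727. -304.   -1.] 0.45
scene token0 [482. 140.  -2.] 0.42
```

View pics/top9z.png

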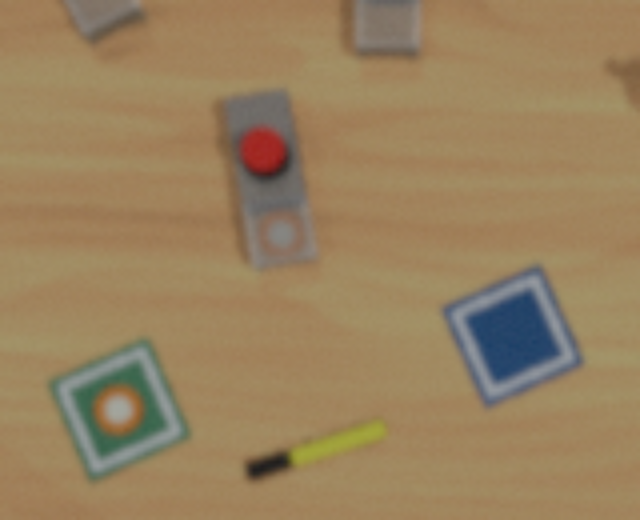

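View pics/scene9.png

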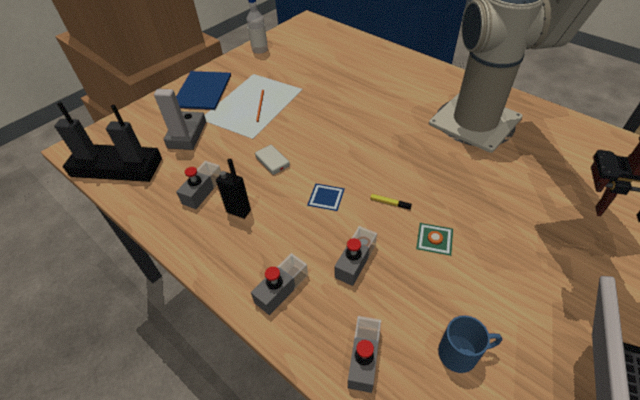

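Both pictures show the token inside the green square (top crop px (119,410); scene px (435,237)), the plunger back up, and no other token out.

```bash
python3 -c "
from workcell import workorder; print(workorder.close_job())"
```

```text
the job is handed in; nothing more can be done
None
```

The job is done and handed in at about 13 s. One token came out of the dispenser nearest the base and now lies flat inside the green square.

I pressed the plunger slowly with closed fingertips until it hit its stop (26 N at the wrist). I then let it rise and straddled the token with the fingers about 42 mm apart. From there I slid it along the desk to the square, opened the fingers, lifted clear and moved the arm aside.

**Token position:** the scene camera puts the token at about (480, 139) mm, against a measured square centre of (479, 139) mm. Both cameras show it wholly inside the square.

**Everything else:** the plunger is back up and no second token is out. The radio, mug, highlighter and power bank are where they were, within the networks' error of about 4 mm.

**Checks that failed or disagreed:**
- My colour-based token finder returned nothing in the top view, so there I relied on the picture itself and the network, which put the token at (476, 135) mm.
- In both views the network's top-ranked token guess was at the radio's position, with low confidence. I took it as false, since the pictures show no token there.

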